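Load the analyser's specimen rack in run order

ROBOT

A 7-joint arm with a two-finger parallel gripper is mounted at the origin on the work surface. World frame = base frame: x ahead of the robot, y to its left, z up, the work surface at z = 0. Lengths are in m, angles in rad, forces in N, time in s.
With the tool pointing down it reaches from about 0.425 to 0.925 m from the base axis. Payload 6.8 kg.
Tool frame: the origin (TCP) lies midway between the tips of the shut fingers; the grasp point (between the pads) lies 19 mm behind it (grip_point_offset is the distance from the TCP to the grasp point, in m); y points along the fingers, x is the direction in which the jaws open and shut, and the axes are right-handed (so a half turn about y gives the same grasp; the last joint's range is limited). The gripper opens to 85 mm and grips with 20 to 120 N. Pads are 22 mm wide; open, the fingers measure 114 mm over their backs; the gripper's body (76 mm by 85 mm) begins 54 mm behind the grasp point. The pads swing forward as they close: fully open they stand 13 mm farther back than shut.
Start: joints at [-1.322, 0.477, 0.022, 1.555, -0.011, 1.109, -0.083], TCP at [0.236, 0.633, 0.231] pointing down, gripper open.
Joint ranges: [-2.96, 2.96], [-0.34, 2.1], [-1.41, 1.46], [0.24, 2.44], [-1.37, 4.51], [0.17, 1.92], [-2.96, 2.96]. Speed limits (rad/s): [2.39, 2.39, 3.14, 3.14, 3.14, 3.14, 3.14].

INTERFACE

Orientations are given as a unit quaternion [w, x, y, z].
In Python, from station import get_obs, read_camera, hand_in, grip_point_offset gives the robot as it stands.
- The arm moves only by the tool play_rows, never from a script. Its argument "increments" is a list of rows, each a list of 2 entries, a list of its own where there are three numbers: the shift along the tool's x, y, z in m, then the turn, a rotation vector about the tool's x, y, z in degrees. In form: [[[tx, ty, tz], [ax, ay, az]], ...]. A call has 1 to 20 rows; each row shifts and turns the commanded pose from where the row before left it, along the tool's axes as they then stand; what a row does not reach is not made up. A row lasts 1/12 s, in which the tool goes at most 41.7 mm and 7.16 degrees, less where a joint would pass 70% of its speed; a pose out of reach is approached as far as the arm can. A call with a gripper value outside its range is refused whole. "gripper" is the finger opening in m, from 0 to 0.0854, set as the call begins (left out, the last holds). The fingers move at their own pace and stop on an object; "grip_force" is the grip in N (left out, the last holds). Time passes only in rows, so rows that do not move let the fingers close. It gives the time, the measured TCP pose, the force and the opening at its end, in the units of the state.
- get_obs(): the state, without advancing time (a new reading comes with each control period).
- read_camera(name): name is "scene" or "top"; returns a dict with "color" (384x512x3 uint8, red, green, blue), "range_z" (384x512 float32, m along the optical axis (not along the pixel's ray), 0 where there is no reading), "intrinsics" (3x3 intrinsics, pixels), "R" (3x3) and "t" (3): a world point X has camera coordinates R X + t. Camera axes: x right, y down, z forward; pixel columns grow to the right and rows downward; lengths in m; the calibration is good to about 2 mm. A picture is of the moment at which its call begins.
- hand_in(): hands the job in, once; it reports no verdict.
The state is a dict: "t": time; "q": joint angles; "joint_vel": joint speeds; "joint_torque": joint torques, N m; "eef_pos": TCP position; "tool_rot": TCP orientation; "contact_force": force on the tool from outside, world axes, zero at the start; "torque": the same for the moment, N m; "gripper_width": opening from 0.0 (shut) to 1.0 (fully open).
Only numpy, scipy, OpenCV 4.12 (cv2) and the standard library are available. Lean on these libraries where they do the work, as an engineer would, in place of code of your own. Each camera call takes 0.05 s, during which the arm holds its last target. There are 200 camera calls.

TASK

The four specimen pots in the orange courier rack have to go into the grey loading rack of the urine analyser, in the run order that the coloured clips on its label rail show. Stand each pot upright in the bay whose clip has the colour of its lid, set down gently on the bay's floor and let go. Do not tip or drop a pot, and leave the white-lidded control pot that is already in the rack where it stands.

Things in the scene. Friction and masses are not known exactly. Their poses are not given: they have to be found in the camera images.
- pot_red: Specimen pot with a red screw lid, to be moved: frosted round body 39 mm across, lid 46 mm across and 15 mm tall (58 to 73 mm above the underside), 73 mm tall overall, about 85 g. Origin at the centre of its underside, z up; its yaw means nothing. It starts standing in a bay of the courier rack.
- pot_yellow: Specimen pot with a yellow screw lid, to be moved: frosted round body 39 mm across, lid 46 mm across and 15 mm tall (58 to 73 mm above the underside), 73 mm tall overall, about 85 g. Origin at the centre of its underside, z up; its yaw means nothing. It starts standing in a bay of the courier rack.
- pot_green: Specimen pot with a green screw lid, to be moved: frosted round body 39 mm across, lid 46 mm across and 15 mm tall (58 to 73 mm above the underside), 73 mm tall overall, about 85 g. Origin at the centre of its underside, z up; its yaw means nothing. It starts standing in a bay of the courier rack.
- pot_blue: Specimen pot with a blue screw lid, to be moved: frosted round body 39 mm across, lid 46 mm across and 15 mm tall (58 to 73 mm above the underside), 73 mm tall overall, about 85 g. Origin at the centre of its underside, z up; its yaw means nothing. It starts standing in a bay of the courier rack.
- clip_red: Red plastic clip, 38 mm wide, rising 12 mm above its origin, fixed on the label rail of the grey loading rack; it marks the bay beside it for the pot with the red lid. Origin on top of the rail, 30 mm above the bench. Its y axis runs along the row of bays; its bay's centre lies 41 mm along its -x axis, and the bay's floor, on which the pot stands, is 24 mm below the origin.
- clip_yellow: Yellow plastic clip, 38 mm wide, rising 12 mm above its origin, fixed on the label rail of the grey loading rack; it marks the bay beside it for the pot with the yellow lid. Origin on top of the rail, 30 mm above the bench. Its y axis runs along the row of bays; its bay's centre lies 41 mm along its -x axis, and the bay's floor, on which the pot stands, is 24 mm below the origin.
- clip_green: Green plastic clip, 38 mm wide, rising 12 mm above its origin, fixed on the label rail of the grey loading rack; it marks the bay beside it for the pot with the green lid. Origin on top of the rail, 30 mm above the bench. Its y axis runs along the row of bays; its bay's centre lies 41 mm along its -x axis, and the bay's floor, on which the pot stands, is 24 mm below the origin.
- clip_blue: Blue plastic clip, 38 mm wide, rising 12 mm above its origin, fixed on the label rail of the grey loading rack; it marks the bay beside it for the pot with the blue lid. Origin on top of the rail, 30 mm above the bench. Its y axis runs along the row of bays; its bay's centre lies 41 mm along its -x axis, and the bay's floor, on which the pot stands, is 24 mm below the origin.
- pot_white: Control pot, white lid, same size and origin as the others, to be left alone: it stands in the fifth bay (white clip) of the loading rack. That rack is grey, fixed, 314 by 66 mm, one row of five bays like the courier rack's, with a 16 mm wide, 30 mm high label rail along one long side that carries the clips.
- courier_rack: Orange rack, fixed, 252 by 66 mm, 32 mm tall: a row of four square bays along its y axis. Origin at the centre of its underside, on the bench. Bays of both racks: 58 mm square inside, 62 mm apart, floor 6 mm and 4 mm walls up to 32 mm above the bench. Pots in a row stand about 16 mm apart; the long sides of both racks are free of tall things, so grip lids across the row (rack x).
Mind the look-alikes: they are no part of the job. What is shaped like the pot_blue but pink is not meant. Leave any pink look-alike of the pot_red alone.

How it is judged:
At the end, for the whole second after the job is handed in: Each of the four pots stands upright in the bay of its own colour: within 14 mm of the bay centre both ways, underside within 6 mm of the bay floor, leaning under 0.12 rad, at rest (under 0.03 m/s), out of the fingers; the control pot is upright within 12 mm of its start (x of pot_red in the frame of clip_red between -0.055 and -0.027 m and y of pot_red in the frame of clip_red between -0.014 and 0.014 m and z of pot_red in the frame of clip_red between -0.03 and -0.018 m and angle between each of pot_red, pot_yellow, pot_green, pot_blue, pot_white's own z axis and vertical below 0.12 rad and linear speed of each of pot_red, pot_yellow, pot_green, pot_blue below 0.03 m/s and contact force between each of pot_red, pot_yellow, pot_green, pot_blue and the fingers below 0.1 N and x of pot_yellow in the frame of clip_yellow between -0.055 and -0.027 m and y of pot_yellow in the frame of clip_yellow between -0.014 and 0.014 m and z of pot_yellow in the frame of clip_yellow between -0.03 and -0.018 m and x of pot_green in the frame of clip_green between -0.055 and -0.027 m and y of pot_green in the frame of clip_green between -0.014 and 0.014 m and z of pot_green in the frame of clip_green between -0.03 and -0.018 m and x of pot_blue in the frame of clip_blue between -0.055 and -0.027 m and y of pot_blue in the frame of clip_blue between -0.014 and 0.014 m and z of pot_blue in the frame of clip_blue between -0.03 and -0.018 m and distance of pot_white from where it was at the start of the episode below 0.012 m); the robot touches nothing.
It fails at once if a pot is tipped over (leans more than about 40 degrees) (angle between any of pot_red, pot_yellow, pot_green, pot_blue, pot_white's own z axis and vertical above 0.7 rad).
It fails at once if a pot is dropped from a height: out of the fingers and faster than 0.8 m/s ((contact force between pot_red and the fingers below 0.05 N and linear speed of pot_red above 0.8 m/s) or (contact force between pot_yellow and the fingers below 0.05 N and linear speed of pot_yellow above 0.8 m/s) or (contact force between pot_green and the fingers below 0.05 N and linear speed of pot_green above 0.8 m/s) or (contact force between pot_blue and the fingers below 0.05 N and linear speed of pot_blue above 0.8 m/s)).
It fails at once if the control pot is pushed more than 12 mm from where it stood (distance of pot_white from where it was at the start of the episode above 0.012 m).
It also fails if it takes over 106 s, if anything falls off the work surface, if the arm or the gripper's body presses on something with over 40 N, if the wrist force passes 120 N, or if a joint passes its speed limit or range.

## Working session

There is one attempt and no reset: what is moved stays moved. The work goes in short steps, Python scripts to look and compute and a tool call to move; the robot and the scene stay as the last step left them, time stands still between calls to the robot, and variables do not carry over. Pictures are saved under pics/ and viewed, about 12 in all and at most 16, crops included, and the job is handed in when it is done.

Besides the shell and the picture viewer there is one more tool, called as name(argument=value, ...), one argument or row to a line, values as JSON. play_rows: Moves the arm, as the interface text tells. Its arguments: {"type":"object","properties":{"increments":{"type":"array","items":{"type":"array"}},"gripper":{"type":"number"},"grip_force":{"type":"number"}},"required":["increments"]}

```bash
ls; mkdir -p pics
python3 - <<'E'
from station import *
import cv2,numpy as np
o=get_obs();print({k:np.round(v,3).tolist() for k,v in o.items()},grip_point_offset if not callable(grip_point_offset) else grip_point_offset())
for n in("scene","top"):
    c=read_camera(n);cv2.imwrite(f"pics/{n}0.png",c["color"][:,:,::-1]);print(c["intrinsics"],c["R"],c["t"])
E
```

```text
pics
{'t': 0.0, 'q': [-1.322, 0.478, 0.022, 1.556, -0.012, 1.109, -0.083], 'joint_vel': [0.0, -0.001, 0.001, -0.001, 0.001, 0.001, -0.002], 'joint_torque': [0.001, -59.646, 1.609, -28.119, 0.013, 0.01, -0.0], 'eef_pos': [0.236, 0.632, 0.23], 'tool_rot': [-0.58, 0.581, 0.403, -0.404], 'contact_force': [0.042, 0.424, 0.077], 'torque': [0.08, 0.001, 0.031], 'gripper_width': 0.997} 0.0187
[[347.99749454   0.         255.49336876]
 [  0.         347.99749454 189.74322147]
 [  0.           0.           1.        ]] [[-0.87380941  0.48612558 -0.01179158]
 [ 0.35124381  0.61421897 -0.7066561 ]
 [-0.33628099 -0.62162447 -0.70745891]] [ 0.48580003 -0.16869705  1.001521  ]
[[384.70279115   0.         263.6599976 ]
 [  0.         384.70279115 191.48461427]
 [  0.           0.           1.        ]] [[ 0.02015718 -0.99967972  0.01530173]
 [-0.98850045 -0.02222127 -0.14957633]
 [ 0.14986845 -0.01211073 -0.98863177]] [-0.01425623  0.54976747  1.00940831]
```

View pics/scene0.png

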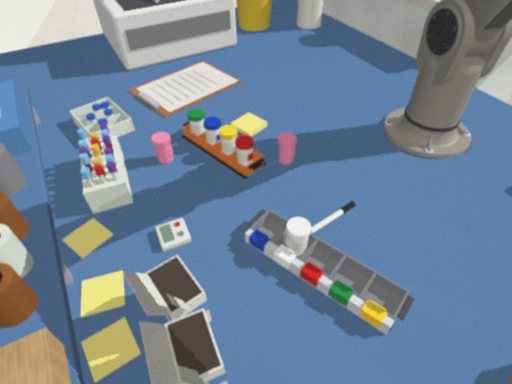

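View pics/top0.png

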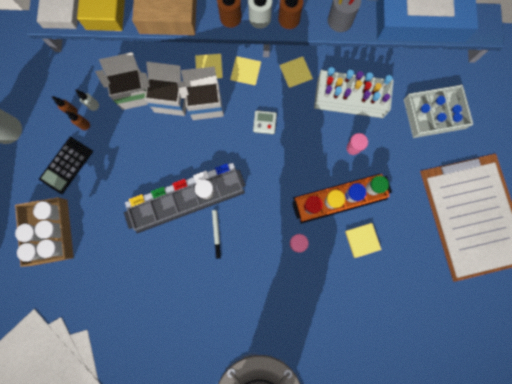

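```bash
cat > h.py <<'E'
from station import *
import cv2,numpy as np
H={'red':[(0,6),(172,180)],'yellow':[(20,32)],'green':[(50,80)],'blue':[(108,122)],'pink':[(165,172)]}
def cloud(n):
    c=read_camera(n);K=c["intrinsics"];v,u=np.mgrid[:384,:512];z=c["range_z"]
    P=np.stack([(u-K[0,2])/K[0,0]*z,(v-K[1,2])/K[1,1]*z,z],-1)
    return c,(P-c["t"])@c["R"]          # X=R^T(p-t)
def ray(c,uv,h):                         # pixel ray onto plane z=h
    d=c["R"].T@np.linalg.solve(c["intrinsics"],[*uv,1]);o=-c["R"].T@c["t"]
    return (o+d*(h-o[2])/d[2])
def blobs(c,W,col,smin=130,vmin=70,box=((.3,.75),(-.5,.5)),zr=(.025,.12),amin=25):
    hsv=cv2.cvtColor(c["color"],cv2.COLOR_RGB2HSV)
    m=np.zeros((384,512),np.uint8)
    for a,b in H[col]: m|=cv2.inRange(hsv,(a,smin,vmin),(b,255,255))
    ok=(c["range_z"]>0)&(W[...,2]>zr[0])&(W[...,2]<zr[1])
    for i in (0,1): ok&=(W[...,i]>box[i][0])&(W[...,i]<box[i][1])
    m[~ok]=0
    n,L,S,C=cv2.connectedComponentsWithStats(m)
    for i in range(1,n):
        if S[i,4]<amin: continue
        P=W[L==i];zt=np.percentile(P[:,2],90);T=P[P[:,2]>zt-.006]
        px=np.argwhere((L==i)&(W[...,2]>zt-.006))[:,::-1].mean(0)
        yield dict(area=S[i,4],px=px,top=zt,c=np.r_[T[:,:2].mean(0)],ray=ray(c,px,zt)[:2],ext=np.ptp(T[:,:2],0))
E
python3 - <<'E'
from h import *
np.set_printoptions(precision=3,suppress=True)
for n in("top","scene"):
    c,W=cloud(n)
    for k in H:
        for b in blobs(c,W,k,smin=110 if k=='pink' else 130): print(n,k,b['area'],b['px'].round(1),b['top'].round(4),b['c'],b['ray'],b['ext'])
E
```

```text
top red 102 [179.3 185.4] 0.041 [0.562 0.229] [0.562 0.228] [0.024 0.036]
top red 255 [313.4 204.1] 0.0819 [ 0.514 -0.133] [ 0.513 -0.133] [0.043 0.045]
top yellow 251 [335.5 198.4] 0.0819 [ 0.53  -0.191] [ 0.53  -0.191] [0.045 0.045]
top yellow 108 [136.4 200.5] 0.0406 [0.518 0.343] [0.517 0.342] [0.029 0.035]
top green 227 [379.3 184. ] 0.0815 [ 0.571 -0.308] [ 0.571 -0.308] [0.044 0.046]
top green 90 [158.1 192.1] 0.0398 [0.542 0.286] [0.542 0.285] [0.029 0.031]
top blue 100 [222.3 168.7] 0.0409 [0.612 0.113] [0.611 0.113] [0.03  0.036]
top blue 221 [356.9 191.7] 0.0823 [ 0.549 -0.248] [ 0.549 -0.247] [0.043 0.045]
top pink 267 [358.3 141.4] 0.0759 [ 0.688 -0.256] [ 0.688 -0.255] [0.043 0.043]
top pink 220 [298.8 242.9] 0.0758 [ 0.412 -0.096] [ 0.412 -0.096] [0.041 0.042]
scene red 206 [243.9 140.8] 0.0785 [ 0.517 -0.127] [ 0.517 -0.126] [0.04  0.049]
scene red 260 [312.2 270.8] 0.0374 [0.566 0.233] [0.567 0.235] [0.032 0.039]
scene yellow 204 [227.8 130.6] 0.0785 [ 0.532 -0.186] [ 0.533 -0.184] [0.045 0.043]
scene yellow 350 [374.4 309.9] 0.0376 [0.519 0.347] [0.521 0.348] [0.032 0.041]
scene green 156 [195.2 113.2] 0.0786 [ 0.574 -0.302] [ 0.574 -0.3  ] [0.044 0.043]
scene green 272 [341.5 290.1] 0.035 [0.543 0.291] [0.544 0.291] [0.032 0.038]
scene blue 184 [211.7 121.5] 0.0787 [ 0.551 -0.243] [ 0.552 -0.241] [0.045 0.046]
scene blue 195 [259.3 237.5] 0.0356 [0.613 0.118] [0.614 0.12 ] [0.029 0.038]
```

```bash
cat >> h.py <<'E'
from scipy.spatial.transform import Rotation as Ro
def pose():
    o=get_obs();return np.array(o["eef_pos"]),Ro.from_quat(np.roll(o["tool_rot"],-1)).as_matrix(),o
def plan(p,yaw):
    "turn to make tool y down & tool x at yaw (deg), then shift in tool axes after the turn"
    e,R,o=pose();a=np.radians(yaw);x=np.r_[np.cos(a),np.sin(a),0];y=np.r_[0,0,-1.]
    T=np.stack([x,y,np.cross(x,y)],1)
    print("t",round(o["t"],2),"turn deg",Ro.from_matrix(R.T@T).as_rotvec(degrees=True).round(2),"shift mm",(T.T@(np.array(p)-e)*1e3).round(1),"w",round(o["gripper_width"],3))
E
python3 - <<'E'
from h import *
np.set_printoptions(precision=4,suppress=True)
c,W=cloud("top")
C={k:[b['c'] for b in blobs(c,W,k,zr=(.025,.055))][0] for k in('yellow','green','red','blue')}
i=np.array([-2,-1,0,2]);A=np.c_[np.ones(4),i];f,_,_,_=np.linalg.lstsq(A,np.array(list(C.values())),rcond=None)
e=f[1]/np.linalg.norm(f[1]);x=np.r_[-e[1],e[0]];print("yaw",np.degrees(np.arctan2(x[1],x[0])),np.linalg.norm(f[1]))
for k,j in zip(('yellow','green','red','white','blue'),(-2,-1,0,1,2)): print(k,f[0]+f[1]*j-.041*x)
hsv=cv2.cvtColor(c["color"],cv2.COLOR_RGB2HSV)
g=(W[...,2]>.068)&(W[...,2]<.095)&(hsv[...,1]<70)&(W[...,0]>.45)&(W[...,0]<.65)&(W[...,1]>.05)&(W[...,1]<.3)
print("white pot",W[g].mean(0),g.sum())
# rack rims: grey rack interior floor points & orange rack rim
m=cv2.inRange(hsv,(3,150,60),(16,255,255))>0
m&=(W[...,2]>.02)&(W[...,2]<.05)&(W[...,0]>.4)&(W[...,0]<.7)
r=cv2.minAreaRect(W[m][:,:2].astype(np.float32)*1000);print("orange",r)
m=(W[...,2]>.022)&(W[...,2]<.06)&(W[...,0]>.4)&(W[...,0]<.68)&(W[...,1]>.04)&(W[...,1]<.42)
m=cv2.morphologyEx(m.astype(np.uint8),cv2.MORPH_OPEN,np.ones((2,2)))>0
r=cv2.minAreaRect(W[m][:,:2].astype(np.float32)*1000);print("grey",r)
plan((.52,.25,.23),18)
E
```

```text
yaw 21.792940500795485 0.062101900351506034
yellow [0.4809 0.3286]
green [0.5039 0.2709]
red [0.527  0.2133]
white [0.55   0.1556]
blue [0.5731 0.0979]
white pot [0.549  0.1568 0.0789] 252
orange ((541.9031982421875, -219.5137176513672), (66.18064880371094, 258.8943176269531), 16.689529418945312)
grey ((479.51824951171875, 203.5357208251953), (251.84402465820312, 341.21270751953125), 12.188409805297852)
t 0.25 turn deg [ 0.02 51.56 -0.04] shift mm [ 152.3    0.9 -451.4] w 0.999
```

play_rows(
  increments=[
    [[0,0,0],[0,6.2,0]],
    [[0,0,0],[0,6.2,0]],
    [[0,0,0],[0,6.2,0]],
    [[0,0,0],[0,6.2,0]],
    [[0,0,0],[0,6.2,0]],
    [[0,0,0],[0,6.2,0]],
    [[0,0,0],[0,6.2,0]],
    [[0,0,0],[0,6.2,0]],
    [[0,0,0],[0,0,0]],
    [[0,0,0],[0,0,0]],
  ],
  gripper=0.0854,
  grip_force=30,
)

```text
t: 1.08
eef_pos: [0.2356, 0.6325, 0.2312]
tool_rot: [-0.696, 0.696, 0.124, -0.124]
contact_force: [0.1, 0.5, 0.5]
gripper_width: 1.0
```

```bash
python3 -c "
from h import *
plan((.52,.25,.23),20);plan((.514,-.133,.16),20)"
```

```text
t 1.08 turn deg [0.02 0.15 0.  ] shift mm [ 136.4    1.2 -456.7] w 1.0
t 1.08 turn deg [0.02 0.15 0.  ] shift mm [-2.000e-01  7.120e+01 -8.145e+02] w 1.0
```

play_rows(
  increments=[
    [[0.004,0,-0.014],[0,0,0]],
    [[0.008,0,-0.026],[0,0,0]],
    [[0.01,0,-0.032],[0,0,0]],
    [[0.01,0,-0.032],[0,0,0]],
    [[0.01,0,-0.032],[0,0,0]],
    [[0.01,0,-0.032],[0,0,0]],
    [[0.01,0,-0.032],[0,0,0]],
    [[0.01,0,-0.032],[0,0,0]],
    [[0.01,0,-0.032],[0,0,0]],
    [[0.01,0,-0.032],[0,0,0]],
    [[0.01,0,-0.032],[0,0,0]],
    [[0.01,0,-0.032],[0,0,0]],
    [[0.01,0,-0.032],[0,0,0]],
    [[0.008,0,-0.032],[0,0,0]],
    [[0.004,0,-0.032],[0,0,0]],
    [[0,0,-0.032],[0,0,0]],
  ],
)

```text
t: 2.42
eef_pos: [0.5294, 0.2168, 0.2315]
tool_rot: [-0.696, 0.696, 0.123, -0.123]
contact_force: [0.8, -0.4, 0.8]
gripper_width: 0.999
```

play_rows(
  increments=[
    [[-0.008,0.003,-0.03],[0,0,0]],
    [[-0.012,0.006,-0.03],[0,0,0]],
    [[-0.012,0.006,-0.03],[0,0,0]],
    [[-0.012,0.006,-0.03],[0,0,0]],
    [[-0.012,0.006,-0.03],[0,0,0]],
    [[-0.012,0.006,-0.03],[0,0,0]],
    [[-0.012,0.006,-0.03],[0,0,0]],
    [[-0.012,0.006,-0.03],[0,0,0]],
    [[-0.012,0.006,-0.03],[0,0,0]],
    [[-0.012,0.006,-0.02],[0,0,0]],
    [[-0.012,0.006,-0.014],[0,0,0]],
    [[-0.008,0.005,-0.006],[0,0,0]],
    [[0,0,0],[0,0,0]],
    [[0,0,0],[0,0,0]],
  ],
)

```text
t: 3.58
eef_pos: [0.5057, -0.1181, 0.1632]
tool_rot: [0.697, -0.696, -0.122, 0.123]
contact_force: [0.5, 0.4, -0.8]
gripper_width: 0.999
```

```bash
python3 -c "
from h import *
plan((.515,-.132,.16),20);plan((.515,-.132,.055),20)"
```

```text
t 3.58 turn deg [-0.05 -0.04 -0.01] shift mm [  4.    3.2 -16.3] w 0.999
t 3.58 turn deg [-0.05 -0.04 -0.01] shift mm [  4.  108.2 -16.3] w 0.999
```

play_rows(
  increments=[
    [[0.002,0.002,-0.008],[0,0,0]],
    [[0.002,0.002,-0.008],[0,0,0]],
    [[0,0.008,0],[0,0,0]],
    [[0,0.012,0],[0,0,0]],
    [[0,0.012,0],[0,0,0]],
    [[0,0.012,0],[0,0,0]],
    [[0,0.012,0],[0,0,0]],
    [[0,0.012,0],[0,0,0]],
    [[0,0.012,0],[0,0,0]],
    [[0,0.01,0],[0,0,0]],
    [[0,0.008,0],[0,0,0]],
    [[0,0.006,0],[0,0,0]],
    [[0,0,0],[0,0,0]],
    [[0,0,0],[0,0,0]],
    [[0,0,0],[0,0,0]],
  ],
)

```text
t: 4.83
eef_pos: [0.5158, -0.1321, 0.0557]
tool_rot: [-0.696, 0.697, 0.123, -0.122]
contact_force: [-0.1, -0.0, 0.1]
gripper_width: 1.001
```

Run:
```python
from h import *
plan((.515,-.132,.055),20)
for n in("top","scene"):
    c=read_camera(n)["color"];r=c[130:260,250:420] if n=="top" else c[60:200,130:320]
    cv2.imwrite(f"pics/{n}1.png",cv2.resize(r[:,:,::-1],None,fx=4,fy=4))
```

```text
t 4.83 turn deg [ 0.02 -0.05  0.04] shift mm [-0.8  0.7  0.4] w 1.001
```

View pics/scene1.png

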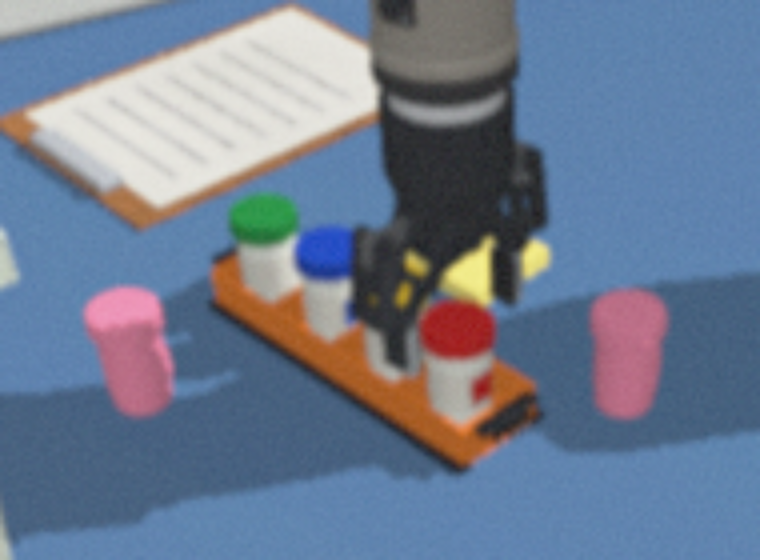

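play_rows(
  increments=[
    [[0,0,0],[0,0,0]],
    [[0,0,0],[0,0,0]],
    [[0,0,0],[0,0,0]],
    [[0,0,0],[0,0,0]],
    [[0,0,0],[0,0,0]],
    [[0,0,0],[0,0,0]],
    [[0,0,0],[0,0,0]],
    [[0,0,0],[0,0,0]],
    [[0,0,0],[0,0,0]],
    [[0,0,0],[0,0,0]],
  ],
  gripper=0.03,
  grip_force=35,
)

```text
t: 5.77
eef_pos: [0.5156, -0.1321, 0.0557]
tool_rot: [-0.696, 0.696, 0.123, -0.122]
contact_force: [-0.8, -0.2, 6.3]
gripper_width: 0.524
```

play_rows(
  increments=[
    [[0,-0.004,0],[0,0,0]],
    [[0,-0.008,0],[0,0,0]],
    [[0,-0.01,0],[0,0,0]],
    [[0,-0.014,0],[0,0,0]],
    [[0,-0.016,0],[0,0,0]],
    [[0,-0.016,0],[0,0,0]],
    [[0,-0.016,0],[0,0,0]],
    [[0,-0.016,0],[0,0,0]],
    [[0,-0.01,0],[0,0,0]],
    [[0,-0.006,0],[0,0,0]],
    [[0,-0.004,0],[0,0,0]],
    [[0,0,0],[0,0,0]],
  ],
)

```text
t: 6.77
eef_pos: [0.5157, -0.1319, 0.1758]
tool_rot: [-0.696, 0.696, 0.123, -0.122]
contact_force: [-0.2, -0.0, -1.3]
gripper_width: 0.519
```

Run:
```python
from h import *
plan((.528,.214,.175),20)
c=read_camera("scene")["color"];r=c[40:200,130:320]
cv2.imwrite("pics/scene2.png",cv2.resize(r[:,:,::-1],None,fx=3,fy=3))
```

```text
t 6.77 turn deg [ 0.01 -0.04  0.05] shift mm [129.9   0.8 320.8] w 0.519
```

View pics/scene2.png

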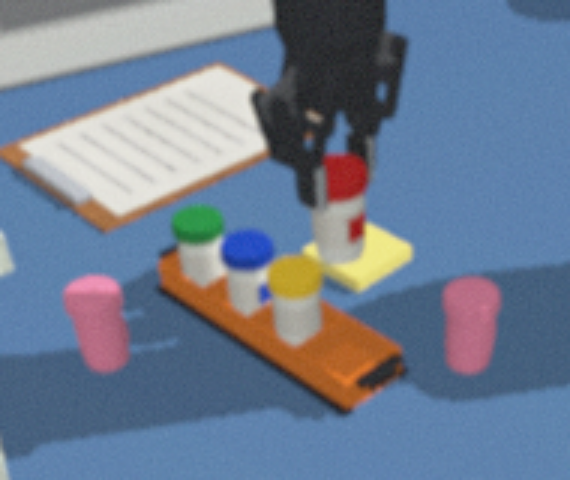

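play_rows(
  increments=[
    [[0.002,0,0.006],[0,0,0]],
    [[0.005,0,0.013],[0,0,0]],
    [[0.008,0,0.02],[0,0,0]],
    [[0.008,0,0.02],[0,0,0]],
    [[0.008,0,0.02],[0,0,0]],
    [[0.008,0,0.02],[0,0,0]],
    [[0.008,0,0.02],[0,0,0]],
    [[0.008,0,0.02],[0,0,0]],
    [[0.008,0,0.02],[0,0,0]],
    [[0.008,0,0.02],[0,0,0]],
    [[0.008,0,0.02],[0,0,0]],
    [[0.008,0,0.02],[0,0,0]],
    [[0.008,0,0.02],[0,0,0]],
    [[0.008,0,0.02],[0,0,0]],
    [[0.008,0,0.02],[0,0,0]],
    [[0.008,0,0.02],[0,0,0]],
    [[0.006,0,0.013],[0,0,0]],
    [[0.003,0,0.006],[0,0,0]],
    [[0.002,0,0.002],[0,0,0]],
    [[0,0,0],[0,0,0]],
  ],
)

```text
t: 8.48
eef_pos: [0.5285, 0.2129, 0.1749]
tool_rot: [-0.696, 0.697, 0.122, -0.123]
contact_force: [-0.0, 0.2, -1.3]
gripper_width: 0.525
```

Run:
```python
from h import *
plan((.528,.214,.0565),20)
c,W=cloud("top")
for b in blobs(c,W,'red',zr=(.1,.25)): print(b)
c,W=cloud("scene")
for b in blobs(c,W,'red',zr=(.1,.25)): print(b)
cv2.imwrite("pics/scene3.png",cv2.resize(c["color"][130:340,220:430,::-1],None,fx=2.5,fy=2.5))
```

```text
t 8.48 turn deg [ 0.03 -0.05 -0.03] shift mm [-1.000e-01  1.184e+02  1.200e+00] w 0.525
{'area': np.int32(71), 'px': array([179.35, 188.65]), 'top': np.float64(0.20081492041226337), 'c': array([0.52822522, 0.19429845]), 'ray': array([0.52803077, 0.19405881]), 'ext': array([0.03300746, 0.013639  ])}
{'area': np.int32(270), 'px': array([341.19298246, 198.19736842]), 'top': np.float64(0.19818430072061893), 'c': array([0.52393046, 0.22400378]), 'ray': array([0.52437053, 0.22437524]), 'ext': array([0.04814849, 0.03175146])}
{'area': np.int32(30), 'px': array([341.13333333, 217.4       ]), 'top': np.float64(0.16189437468650647), 'c': array([0.52343793, 0.23279769]), 'ray': array([0.52476886, 0.23393832]), 'ext': array([0.0138057 , 0.00335122])}
```

View pics/scene3.png

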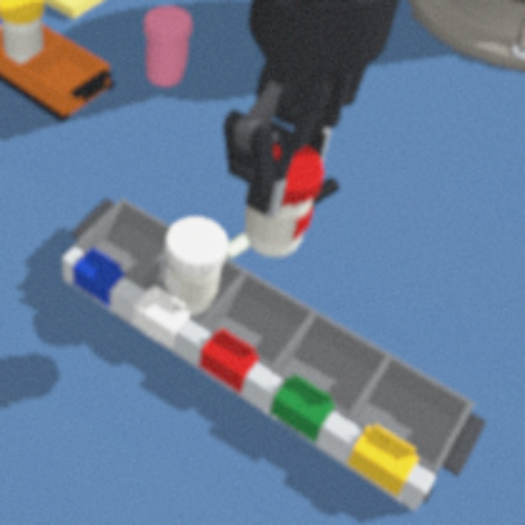

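play_rows(
  increments=[
    [[0,0.006,0.001],[0,0,0]],
    [[0,0.01,0],[0,0,0]],
    [[0,0.014,0],[0,0,0]],
    [[0,0.016,0],[0,0,0]],
    [[0,0.016,0],[0,0,0]],
    [[0,0.016,0],[0,0,0]],
    [[0,0.014,0],[0,0,0]],
    [[0,0.01,0],[0,0,0]],
    [[0,0.006,0],[0,0,0]],
    [[0,0.004,0],[0,0,0]],
    [[0,0.003,0],[0,0,0]],
    [[0,0.003,0],[0,0,0]],
    [[0,0,0],[0,0,0]],
    [[0,0,0],[0,0,0]],
    [[0,0,0],[0,0,0]],
  ],
)

```text
t: 9.83
eef_pos: [0.5284, 0.2144, 0.0578]
tool_rot: [0.697, -0.696, -0.123, 0.122]
contact_force: [-0.8, 0.4, -2.2]
gripper_width: 0.519
```

play_rows(
  increments=[
    [[0,0.001,0],[0,0,0]],
    [[0,0,0],[0,0,0]],
    [[0,0,0],[0,0,0]],
  ],
)

```text
t: 10.08
eef_pos: [0.5281, 0.2142, 0.0564]
tool_rot: [0.696, -0.696, -0.123, 0.122]
contact_force: [-0.1, 0.2, -1.7]
gripper_width: 0.525
```

play_rows(
  increments=[
    [[0,0.001,0],[0,0,0]],
    [[0,0,0],[0,0,0]],
    [[0,0,0],[0,0,0]],
  ],
)

```text
t: 10.33
eef_pos: [0.5283, 0.2142, 0.0557]
tool_rot: [0.697, -0.696, -0.123, 0.122]
contact_force: [-0.5, -0.0, 4.0]
gripper_width: 0.522
```

play_rows(
  increments=[
    [[0,0.001,0],[0,0,0]],
    [[0,0,0],[0,0,0]],
    [[0,0,0],[0,0,0]],
  ],
)

```text
t: 10.58
eef_pos: [0.5284, 0.2143, 0.0556]
tool_rot: [0.697, -0.696, -0.123, 0.122]
contact_force: [-4.0, -1.4, 14.0]
gripper_width: 0.521
```

play_rows(
  increments=[
    [[0,-0.001,0],[0,0,0]],
    [[0,0,0],[0,0,0]],
  ],
)

```text
t: 10.75
eef_pos: [0.5283, 0.2143, 0.0557]
tool_rot: [0.697, -0.696, -0.123, 0.122]
contact_force: [-0.5, -1.3, 7.0]
gripper_width: 0.523
```

play_rows(
  increments=[
    [[0,0,0],[0,0,0]],
    [[0,0,0],[0,0,0]],
    [[0,0,0],[0,0,0]],
    [[0,0,0],[0,0,0]],
    [[0,0,0],[0,0,0]],
    [[0,0,0],[0,0,0]],
    [[0,-0.005,0],[0,0,0]],
    [[0,-0.01,0],[0,0,0]],
    [[0,-0.016,0],[0,0,0]],
    [[0,-0.02,0],[0,0,0]],
    [[0,-0.02,0],[0,0,0]],
    [[0,-0.016,0],[0,0,0]],
    [[0,-0.008,0],[0,0,0]],
    [[0,-0.005,0],[0,0,0]],
  ],
  gripper=0.07,
)

```text
t: 11.92
eef_pos: [0.5288, 0.2144, 0.1572]
tool_rot: [0.697, -0.696, -0.123, 0.122]
contact_force: [0.4, 0.8, -0.6]
gripper_width: 0.82
```

Run:
```python
from h import *
plan((.531,-.190,.155),20)
c,W=cloud("top")
for b in blobs(c,W,'red',zr=(.06,.15)): print(b)
c,W=cloud("scene")
for b in blobs(c,W,'red',zr=(.06,.15)): print(b)
cv2.imwrite("pics/scene4.png",cv2.resize(c["color"][130:340,220:430,::-1],None,fx=2.5,fy=2.5))
```

```text
t 11.92 turn deg [-0.04 -0.05  0.15] shift mm [-136.2    2.2 -380.8] w 0.82
{'area': np.int32(176), 'px': array([184.12804878, 195.5       ]), 'top': np.float64(0.08124563380150471), 'c': array([0.52892574, 0.20605218]), 'ray': array([0.52862587, 0.20564775]), 'ext': array([0.04264519, 0.03543701])}
{'area': np.int32(472), 'px': array([325.63593381, 242.16548463]), 'top': np.float64(0.07866141496871272), 'c': array([0.52905483, 0.21647946]), 'ray': array([0.52986147, 0.21729929]), 'ext': array([0.04475391, 0.04415468])}
```

View pics/scene4.png

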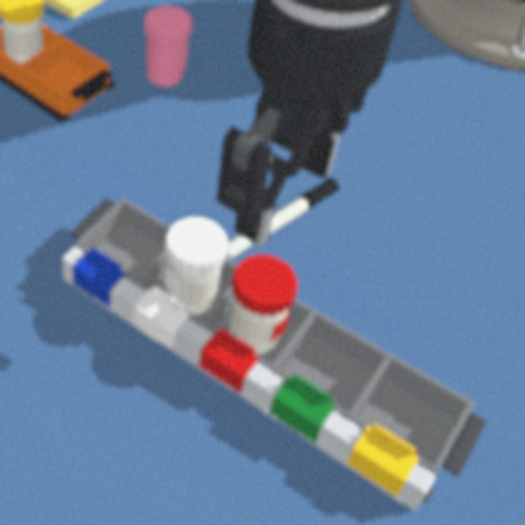

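play_rows(
  increments=[
    [[-0.003,0,-0.008],[0,0,0]],
    [[-0.006,0,-0.018],[0,0,0]],
    [[-0.009,0,-0.025],[0,0,0]],
    [[-0.009,0,-0.025],[0,0,0]],
    [[-0.009,0,-0.025],[0,0,0]],
    [[-0.009,0,-0.025],[0,0,0]],
    [[-0.009,0,-0.025],[0,0,0]],
    [[-0.009,0,-0.025],[0,0,0]],
    [[-0.009,0,-0.025],[0,0,0]],
    [[-0.009,0,-0.025],[0,0,0]],
    [[-0.009,0,-0.025],[0,0,0]],
    [[-0.009,0,-0.025],[0,0,0]],
    [[-0.009,0,-0.025],[0,0,0]],
    [[-0.009,0,-0.025],[0,0,0]],
    [[-0.009,0,-0.025],[0,0,0]],
    [[-0.006,0,-0.018],[0,0,0]],
    [[-0.003,0,-0.008],[0,0,0]],
    [[-0.001,0,-0.004],[0,0,0]],
    [[0,0,0],[0,0,0]],
    [[0,0,0],[0,0,0]],
  ],
  gripper=0.0854,
)

```text
t: 13.68
eef_pos: [0.5302, -0.1891, 0.1548]
tool_rot: [0.697, -0.696, -0.123, 0.123]
contact_force: [0.1, 0.9, -0.7]
gripper_width: 1.002
```

```bash
python3 -c "
from h import *
plan((.531,-.190,.0557),20)"
```

```text
t 13.68 turn deg [-0.07  0.03 -0.03] shift mm [ 0.4 99.1 -1.2] w 1.002
```

play_rows(
  increments=[
    [[0,0.006,-0.001],[0,0,0]],
    [[0,0.012,0],[0,0,0]],
    [[0,0.014,0],[0,0,0]],
    [[0,0.014,0],[0,0,0]],
    [[0,0.014,0],[0,0,0]],
    [[0,0.014,0],[0,0,0]],
    [[0,0.01,0],[0,0,0]],
    [[0,0.007,0],[0,0,0]],
    [[0,0.005,0],[0,0,0]],
    [[0,0.003,0],[0,0,0]],
    [[0,0,0],[0,0,0]],
    [[0,0,0],[0,0,0]],
    [[0,0,0],[0,0,0]],
  ],
)

```text
t: 14.77
eef_pos: [0.5311, -0.1915, 0.0569]
tool_rot: [-0.696, 0.697, 0.123, -0.122]
contact_force: [0.5, -0.1, 0.1]
gripper_width: 0.998
```

play_rows(
  increments=[
    [[0,0,0],[0,0,0]],
    [[0,0,0],[0,0,0]],
    [[0,0,0],[0,0,0]],
    [[0,0,0],[0,0,0]],
    [[0,0,0],[0,0,0]],
    [[0,0,0],[0,0,0]],
    [[0,0,0],[0,0,0]],
    [[0,0,0],[0,0,0]],
    [[0,0,0],[0,0,0]],
    [[0,0,0],[0,0,0]],
  ],
  gripper=0.03,
)

```text
t: 15.6
eef_pos: [0.5309, -0.1914, 0.0567]
tool_rot: [-0.696, 0.696, 0.123, -0.122]
contact_force: [-0.1, 0.0, 6.4]
gripper_width: 0.526
```

play_rows(
  increments=[
    [[0,-0.004,0],[0,0,0]],
    [[0,-0.008,0],[0,0,0]],
    [[0,-0.01,0],[0,0,0]],
    [[0,-0.014,0],[0,0,0]],
    [[0,-0.016,0],[0,0,0]],
    [[0,-0.016,0],[0,0,0]],
    [[0,-0.016,0],[0,0,0]],
    [[0,-0.016,0],[0,0,0]],
    [[0,-0.01,0],[0,0,0]],
    [[0,-0.006,0],[0,0,0]],
    [[0,-0.004,0],[0,0,0]],
    [[0,0,0],[0,0,0]],
  ],
)

```text
t: 16.6
eef_pos: [0.5308, -0.1913, 0.1769]
tool_rot: [-0.696, 0.696, 0.123, -0.122]
contact_force: [0.3, -0.3, -1.1]
gripper_width: 0.526
```

```bash
python3 -c "
from h import *
plan((.482,.3295,.1755),20)"
```

```text
t 16.6 turn deg [ 0.02 -0.04  0.05] shift mm [132.3   1.4 506.1] w 0.526
```

play_rows(
  increments=[
    [[0.002,0,0.006],[0,0,0]],
    [[0.004,0,0.014],[0,0,0]],
    [[0.006,0,0.02],[0,0,0]],
    [[0.006,0,0.024],[0,0,0]],
    [[0.006,0,0.024],[0,0,0]],
    [[0.006,0,0.024],[0,0,0]],
    [[0.006,0,0.024],[0,0,0]],
    [[0.006,0,0.024],[0,0,0]],
    [[0.006,0,0.024],[0,0,0]],
    [[0.006,0,0.024],[0,0,0]],
    [[0.006,0,0.024],[0,0,0]],
    [[0.006,0,0.024],[0,0,0]],
    [[0.006,0,0.024],[0,0,0]],
    [[0.006,0,0.024],[0,0,0]],
    [[0.006,0,0.024],[0,0,0]],
    [[0.006,0,0.024],[0,0,0]],
    [[0.006,0,0.024],[0,0,0]],
    [[0.006,0,0.024],[0,0,0]],
    [[0.006,0,0.024],[0,0,0]],
    [[0.006,0,0.024],[0,0,0]],
  ],
)

```text
t: 18.27
eef_pos: [0.4837, 0.2699, 0.1753]
tool_rot: [-0.696, 0.697, 0.122, -0.123]
contact_force: [1.2, -0.7, -0.4]
gripper_width: 0.525
```

play_rows(
  increments=[
    [[0.006,0,0.022],[0,0,0]],
    [[0.005,0,0.016],[0,0,0]],
    [[0.004,0,0.011],[0,0,0]],
    [[0.002,0,0.006],[0,0,0]],
    [[0.001,0,0.003],[0,0,0]],
    [[0,0,0],[0,0,0]],
    [[0,0,0],[0,0,0]],
    [[0,0,0],[0,0,0]],
  ],
)

```text
t: 18.93
eef_pos: [0.4824, 0.3279, 0.1763]
tool_rot: [-0.696, 0.697, 0.122, -0.122]
contact_force: [0.1, 0.4, -1.0]
gripper_width: 0.523
```

Run:
```python
from h import *
plan((.482,.3295,.0567),20)
c,W=cloud("scene")
for b in blobs(c,W,'yellow',zr=(.1,.25)): print(b)
cv2.imwrite("pics/scene5.png",cv2.resize(c["color"][130:340,220:460,::-1],None,fx=2.5,fy=2.5))
```

```text
t 18.93 turn deg [ 0.03 -0.15 -0.01] shift mm [1.000e-01 1.196e+02 1.600e+00] w 0.523
{'area': np.int32(204), 'px': array([421.30722892, 241.64457831]), 'top': np.float64(0.19846845792360224), 'c': array([0.48291175, 0.3461958 ]), 'ray': array([0.48124247, 0.34544477]), 'ext': array([0.0628449 , 0.02360742])}
```

View pics/scene5.png

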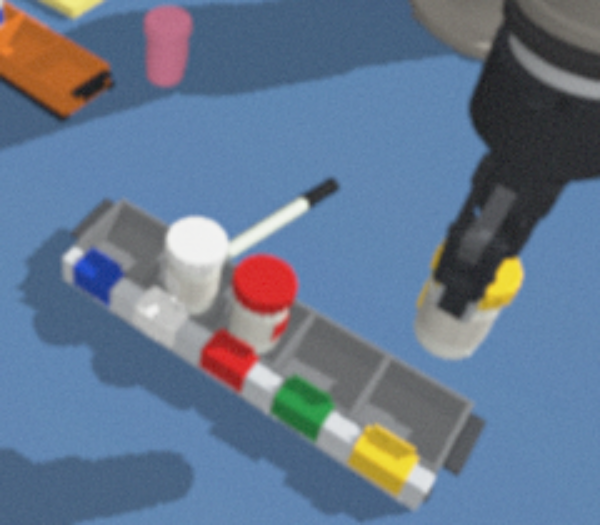

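play_rows(
  increments=[
    [[0,0.006,0.0015],[0,0,0]],
    [[0,0.01,0],[0,0,0]],
    [[0,0.014,0],[0,0,0]],
    [[0,0.016,0],[0,0,0]],
    [[0,0.016,0],[0,0,0]],
    [[0,0.016,0],[0,0,0]],
    [[0,0.014,0],[0,0,0]],
    [[0,0.01,0],[0,0,0]],
    [[0,0.006,0],[0,0,0]],
    [[0,0.004,0],[0,0,0]],
    [[0,0.003,0],[0,0,0]],
    [[0,0.002,0],[0,0,0]],
    [[0,0.001,0],[0,0,0]],
    [[0,0.001,0],[0,0,0]],
    [[0,0.001,0],[0,0,0]],
    [[0,0,0],[0,0,0]],
    [[0,0,0],[0,0,0]],
    [[0,0,0],[0,0,0]],
  ],
)

```text
t: 20.48
eef_pos: [0.4818, 0.331, 0.0568]
tool_rot: [0.697, -0.696, -0.123, 0.122]
contact_force: [-0.4, -0.5, 2.2]
gripper_width: 0.524
```

play_rows(
  increments=[
    [[0,0,0],[0,0,0]],
    [[0,0,0],[0,0,0]],
    [[0,0,0],[0,0,0]],
    [[0,0,0],[0,0,0]],
    [[0,0,0],[0,0,0]],
    [[0,0,0],[0,0,0]],
    [[0,-0.005,0],[0,0,0]],
    [[0,-0.01,0],[0,0,0]],
    [[0,-0.016,0],[0,0,0]],
    [[0,-0.02,0],[0,0,0]],
    [[0,-0.02,0],[0,0,0]],
    [[0,-0.016,0],[0,0,0]],
    [[0,-0.008,0],[0,0,0]],
    [[0,-0.005,0],[0,0,0]],
  ],
  gripper=0.07,
)

```text
t: 21.65
eef_pos: [0.4821, 0.3312, 0.1582]
tool_rot: [0.697, -0.696, -0.123, 0.122]
contact_force: [0.4, -0.5, -0.4]
gripper_width: 0.819
```

Run:
```python
from h import *
plan((.550,-.247,.157),20)
c,W=cloud("top")
for k in('blue','green'):
  for b in blobs(c,W,k,zr=(.06,.15)): print(k,b)
c,W=cloud("scene")
for b in blobs(c,W,'yellow',zr=(.06,.15)): print(b)
```

```text
t 21.65 turn deg [-0.07 -0.05  0.14] shift mm [-134.     1.2 -566.6] w 0.819
blue {'area': np.int32(224), 'px': array([356.95673077, 191.65384615]), 'top': np.float64(0.08208337225559523), 'c': array([ 0.54923307, -0.24839497]), 'ray': array([ 0.54886222, -0.2478104 ]), 'ext': array([0.04078398, 0.04276627])}
green {'area': np.int32(223), 'px': array([379.46788991, 183.99082569]), 'top': np.float64(0.08186696629769537), 'c': array([ 0.57113947, -0.30863049]), 'ray': array([ 0.57075398, -0.30796972]), 'ext': array([0.04325522, 0.04631649])}
{'area': np.int32(634), 'px': array([390.83063063, 281.43783784]), 'top': np.float64(0.07869279297658902), 'c': array([0.4841824 , 0.33387771]), 'ray': array([0.4850815, 0.3343983]), 'ext': array([0.04512562, 0.04454836])}
```

play_rows(
  increments=[
    [[-0.002,0,-0.008],[0,0,0]],
    [[-0.004,0,-0.018],[0,0,0]],
    [[-0.007,0,-0.028],[0,0,0]],
    [[-0.007,0,-0.028],[0,0,0]],
    [[-0.007,0,-0.028],[0,0,0]],
    [[-0.007,0,-0.028],[0,0,0]],
    [[-0.007,0,-0.028],[0,0,0]],
    [[-0.007,0,-0.028],[0,0,0]],
    [[-0.007,0,-0.028],[0,0,0]],
    [[-0.007,0,-0.028],[0,0,0]],
    [[-0.007,0,-0.028],[0,0,0]],
    [[-0.007,0,-0.028],[0,0,0]],
    [[-0.007,0,-0.028],[0,0,0]],
    [[-0.007,0,-0.028],[0,0,0]],
    [[-0.007,0,-0.028],[0,0,0]],
    [[-0.007,0,-0.028],[0,0,0]],
    [[-0.007,0,-0.028],[0,0,0]],
    [[-0.007,0,-0.028],[0,0,0]],
    [[-0.007,0,-0.028],[0,0,0]],
    [[-0.006,0,-0.022],[0,0,0]],
  ],
  gripper=0.0854,
)

```text
t: 23.42
eef_pos: [0.5358, -0.2094, 0.1552]
tool_rot: [-0.696, 0.697, 0.121, -0.123]
contact_force: [0.2, -0.1, 0.0]
gripper_width: 1.006
```

play_rows(
  increments=[
    [[-0.001,0,-0.018],[0,0,0]],
    [[-0.001,0,-0.013],[0,0,0]],
    [[-0.001,0,-0.008],[0,0,0]],
    [[0,0,-0.004],[0,0,0]],
    [[0,0,0],[0,0,0]],
    [[0,0,0],[0,0,0]],
    [[0,0,0],[0,0,0]],
  ],
)

```text
t: 24.0
eef_pos: [0.5491, -0.2465, 0.1561]
tool_rot: [0.697, -0.696, -0.123, 0.123]
contact_force: [-0.0, 0.5, 0.3]
gripper_width: 0.999
```

```bash
python3 -c "
from h import *
plan((.550,-.247,.0562),20)"
```

```text
t 24.0 turn deg [-0.05  0.05 -0.  ] shift mm [ 0.7 99.9 -0.7] w 0.999
```

play_rows(
  increments=[
    [[0.0005,0.007,0],[0,0,0]],
    [[0,0.012,0],[0,0,0]],
    [[0,0.014,0],[0,0,0]],
    [[0,0.014,0],[0,0,0]],
    [[0,0.014,0],[0,0,0]],
    [[0,0.014,0],[0,0,0]],
    [[0,0.01,0],[0,0,0]],
    [[0,0.007,0],[0,0,0]],
    [[0,0.005,0],[0,0,0]],
    [[0,0.003,0],[0,0,0]],
    [[0,0,0],[0,0,0]],
    [[0,0,0],[0,0,0]],
    [[0,0,0],[0,0,0]],
  ],
)

```text
t: 25.08
eef_pos: [0.55, -0.248, 0.0569]
tool_rot: [-0.696, 0.697, 0.123, -0.122]
contact_force: [-0.4, 0.0, -0.5]
gripper_width: 1.0
```

play_rows(
  increments=[
    [[0,0,0],[0,0,0]],
    [[0,0,0],[0,0,0]],
    [[0,0,0],[0,0,0]],
    [[0,0,0],[0,0,0]],
    [[0,0,0],[0,0,0]],
    [[0,0,0],[0,0,0]],
    [[0,0,0],[0,0,0]],
    [[0,0,0],[0,0,0]],
    [[0,0,0],[0,0,0]],
    [[0,0,0],[0,0,0]],
  ],
  gripper=0.03,
)

```text
t: 25.92
eef_pos: [0.5498, -0.2479, 0.0568]
tool_rot: [-0.696, 0.696, 0.123, -0.122]
contact_force: [-1.0, 0.0, 4.6]
gripper_width: 0.52
```

play_rows(
  increments=[
    [[0,-0.004,0],[0,0,0]],
    [[0,-0.008,0],[0,0,0]],
    [[0,-0.01,0],[0,0,0]],
    [[0,-0.014,0],[0,0,0]],
    [[0,-0.016,0],[0,0,0]],
    [[0,-0.016,0],[0,0,0]],
    [[0,-0.016,0],[0,0,0]],
    [[0,-0.016,0],[0,0,0]],
    [[0,-0.01,0],[0,0,0]],
    [[0,-0.006,0],[0,0,0]],
    [[0,-0.004,0],[0,0,0]],
    [[0,0,0],[0,0,0]],
  ],
)

```text
t: 26.92
eef_pos: [0.5497, -0.2478, 0.1769]
tool_rot: [-0.696, 0.696, 0.123, -0.122]
contact_force: [0.1, -0.9, -1.1]
gripper_width: 0.524
```

```bash
python3 -c "
from h import *
plan((.574,.0985,.176),20)"
```

```text
t 26.92 turn deg [ 0.02 -0.04  0.04] shift mm [141.3   0.9 317.1] w 0.524
```

play_rows(
  increments=[
    [[0.003,0,0.006],[0,0,0]],
    [[0.006,0,0.013],[0,0,0]],
    [[0.009,0,0.02],[0,0,0]],
    [[0.009,0,0.02],[0,0,0]],
    [[0.009,0,0.02],[0,0,0]],
    [[0.009,0,0.02],[0,0,0]],
    [[0.009,0,0.02],[0,0,0]],
    [[0.009,0,0.02],[0,0,0]],
    [[0.009,0,0.02],[0,0,0]],
    [[0.009,0,0.02],[0,0,0]],
    [[0.009,0,0.02],[0,0,0]],
    [[0.009,0,0.02],[0,0,0]],
    [[0.009,0,0.02],[0,0,0]],
    [[0.009,0,0.02],[0,0,0]],
    [[0.009,0,0.02],[0,0,0]],
    [[0.007,0,0.018],[0,0,0]],
    [[0.004,0,0.011],[0,0,0]],
    [[0.003,0,0.006],[0,0,0]],
    [[0.001,0,0.003],[0,0,0]],
    [[0,0,0],[0,0,0]],
  ],
)

```text
t: 28.58
eef_pos: [0.5737, 0.0982, 0.176]
tool_rot: [-0.696, 0.697, 0.122, -0.123]
contact_force: [-1.0, -0.4, -0.4]
gripper_width: 0.522
```

play_rows(
  increments=[
    [[0,0,0],[0,0,0]],
    [[0,0,0],[0,0,0]],
  ],
)

```text
t: 28.75
eef_pos: [0.5739, 0.0968, 0.1763]
tool_rot: [-0.696, 0.697, 0.122, -0.122]
contact_force: [-0.0, 0.5, -1.0]
gripper_width: 0.521
```

Run:
```python
from h import *
plan((.574,.0985,.0568),20)
c,W=cloud("scene")
for b in blobs(c,W,'blue',zr=(.1,.25)): print(b)
cv2.imwrite("pics/scene6.png",cv2.resize(c["color"][130:340,220:460,::-1],None,fx=2.5,fy=2.5))
```

```text
t 28.75 turn deg [ 0.03 -0.16 -0.01] shift mm [  0.7 119.5   1.6] w 0.521
{'area': np.int32(301), 'px': array([276.64341085, 164.70542636]), 'top': np.float64(0.19788084994075272), 'c': array([0.56941102, 0.10470509]), 'ray': array([0.56999872, 0.10558111]), 'ext': array([0.04397876, 0.04226002])}
{'area': np.int32(31), 'px': array([281.35714286, 183.64285714]), 'top': np.float64(0.1613182717907368), 'c': array([0.56559007, 0.11688353]), 'ray': array([0.56665139, 0.11841977]), 'ext': array([0.01131521, 0.0046386 ])}
```

View pics/scene6.png

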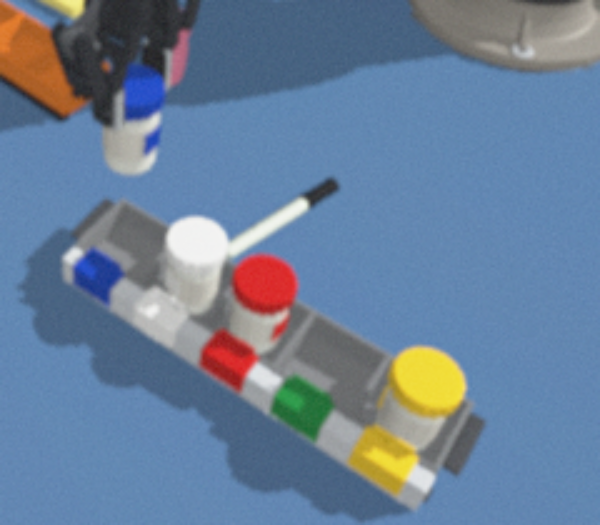

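play_rows(
  increments=[
    [[0.0005,0.006,0.001],[0,0,0]],
    [[0,0.01,0],[0,0,0]],
    [[0,0.014,0],[0,0,0]],
    [[0,0.016,0],[0,0,0]],
    [[0,0.016,0],[0,0,0]],
    [[0,0.016,0],[0,0,0]],
    [[0,0.014,0],[0,0,0]],
    [[0,0.01,0],[0,0,0]],
    [[0,0.006,0],[0,0,0]],
    [[0,0.004,0],[0,0,0]],
    [[0,0.003,0],[0,0,0]],
    [[0,0.002,0],[0,0,0]],
    [[0,0.001,0],[0,0,0]],
    [[0,0.001,0],[0,0,0]],
    [[0,0.001,0],[0,0,0]],
    [[0,0,0],[0,0,0]],
    [[0,0,0],[0,0,0]],
    [[0,0,0],[0,0,0]],
  ],
)

```text
t: 30.3
eef_pos: [0.5744, 0.0996, 0.0568]
tool_rot: [0.696, -0.696, -0.123, 0.122]
contact_force: [0.3, 0.1, 2.9]
gripper_width: 0.526
```

play_rows(
  increments=[
    [[0,0,0],[0,0,0]],
    [[0,0,0],[0,0,0]],
    [[0,0,0],[0,0,0]],
    [[0,0,0],[0,0,0]],
    [[0,0,0],[0,0,0]],
    [[0,0,0],[0,0,0]],
    [[0,-0.005,0],[0,0,0]],
    [[0,-0.01,0],[0,0,0]],
    [[0,-0.016,0],[0,0,0]],
    [[0,-0.02,0],[0,0,0]],
    [[0,-0.02,0],[0,0,0]],
    [[0,-0.016,0],[0,0,0]],
    [[0,-0.008,0],[0,0,0]],
    [[0,-0.005,0],[0,0,0]],
  ],
  gripper=0.07,
)

```text
t: 31.47
eef_pos: [0.5747, 0.0996, 0.1582]
tool_rot: [0.697, -0.696, -0.123, 0.122]
contact_force: [0.1, -0.4, -0.2]
gripper_width: 0.816
```

Run:
```python
from h import *
plan((.572,-.3075,.157),20)
c,W=cloud("scene")
for b in blobs(c,W,'blue',zr=(.06,.15)): print(b)
```

```text
t 31.47 turn deg [-0.   -0.05  0.15] shift mm [-141.8    1.2 -381.6] w 0.816
{'area': np.int32(394), 'px': array([271.39825581, 210.86627907]), 'top': np.float64(0.0786621375137797), 'c': array([0.57575991, 0.10229802]), 'ray': array([0.57647868, 0.10345234]), 'ext': array([0.04540186, 0.0475699 ])}
```

play_rows(
  increments=[
    [[-0.003,0,-0.008],[0,0,0]],
    [[-0.007,0,-0.018],[0,0,0]],
    [[-0.009,0,-0.025],[0,0,0]],
    [[-0.009,0,-0.025],[0,0,0]],
    [[-0.009,0,-0.025],[0,0,0]],
    [[-0.009,0,-0.025],[0,0,0]],
    [[-0.009,0,-0.025],[0,0,0]],
    [[-0.009,0,-0.025],[0,0,0]],
    [[-0.009,0,-0.025],[0,0,0]],
    [[-0.009,0,-0.025],[0,0,0]],
    [[-0.009,0,-0.025],[0,0,0]],
    [[-0.009,0,-0.025],[0,0,0]],
    [[-0.009,0,-0.025],[0,0,0]],
    [[-0.009,0,-0.025],[0,0,0]],
    [[-0.009,0,-0.025],[0,0,0]],
    [[-0.008,0,-0.018],[0,0,0]],
    [[-0.004,0,-0.009],[0,0,0]],
    [[-0.003,0,-0.004],[0,0,0]],
    [[0,0,0],[0,0,0]],
    [[0,0,0],[0,0,0]],
  ],
  gripper=0.0854,
)

```text
t: 33.18
eef_pos: [0.5708, -0.3067, 0.1557]
tool_rot: [0.697, -0.696, -0.123, 0.123]
contact_force: [-0.2, 0.5, -1.2]
gripper_width: 1.003
```

```bash
python3 -c "
from h import *
plan((.572,-.3075,.0568),20)"
```

```text
t 33.18 turn deg [-0.09  0.01 -0.02] shift mm [ 0.8 98.9 -1.1] w 1.003
```

play_rows(
  increments=[
    [[0.0005,0.006,0],[0,0,0]],
    [[0,0.012,0],[0,0,0]],
    [[0,0.014,0],[0,0,0]],
    [[0,0.014,0],[0,0,0]],
    [[0,0.014,0],[0,0,0]],
    [[0,0.014,0],[0,0,0]],
    [[0,0.01,0],[0,0,0]],
    [[0,0.007,0],[0,0,0]],
    [[0,0.005,0],[0,0,0]],
    [[0,0.003,0],[0,0,0]],
    [[0,0,0],[0,0,0]],
    [[0,0,0],[0,0,0]],
    [[0,0,0],[0,0,0]],
  ],
)

```text
t: 34.27
eef_pos: [0.5718, -0.3082, 0.058]
tool_rot: [-0.696, 0.697, 0.123, -0.122]
contact_force: [0.6, 1.1, -0.3]
gripper_width: 1.002
```

play_rows(
  increments=[
    [[0,0,0],[0,0,0]],
    [[0,0,0],[0,0,0]],
    [[0,0,0],[0,0,0]],
    [[0,0,0],[0,0,0]],
    [[0,0,0],[0,0,0]],
    [[0,0,0],[0,0,0]],
    [[0,0,0],[0,0,0]],
    [[0,0,0],[0,0,0]],
    [[0,0,0],[0,0,0]],
    [[0,0,0],[0,0,0]],
  ],
  gripper=0.03,
)

```text
t: 35.1
eef_pos: [0.5717, -0.3081, 0.0578]
tool_rot: [-0.696, 0.697, 0.123, -0.122]
contact_force: [-1.0, 0.5, 6.0]
gripper_width: 0.521
```

play_rows(
  increments=[
    [[0,-0.004,0],[0,0,0]],
    [[0,-0.008,0],[0,0,0]],
    [[0,-0.01,0],[0,0,0]],
    [[0,-0.014,0],[0,0,0]],
    [[0,-0.016,0],[0,0,0]],
    [[0,-0.016,0],[0,0,0]],
    [[0,-0.016,0],[0,0,0]],
    [[0,-0.016,0],[0,0,0]],
    [[0,-0.01,0],[0,0,0]],
    [[0,-0.006,0],[0,0,0]],
    [[0,-0.004,0],[0,0,0]],
    [[0,0,0],[0,0,0]],
  ],
)

```text
t: 36.1
eef_pos: [0.5716, -0.308, 0.178]
tool_rot: [-0.696, 0.697, 0.123, -0.122]
contact_force: [0.4, -0.7, -0.2]
gripper_width: 0.53
```

```bash
python3 -c "
from h import *
plan((.505,.272,.1765),20)"
```

```text
t 36.1 turn deg [ 0.03 -0.04  0.04] shift mm [135.8   1.5 567.8] w 0.53
```

play_rows(
  increments=[
    [[0.002,0,0.006],[0,0,0]],
    [[0.004,0,0.014],[0,0,0]],
    [[0.006,0,0.02],[0,0,0]],
    [[0.006,0,0.025],[0,0,0]],
    [[0.006,0,0.025],[0,0,0]],
    [[0.006,0,0.025],[0,0,0]],
    [[0.006,0,0.025],[0,0,0]],
    [[0.006,0,0.025],[0,0,0]],
    [[0.006,0,0.025],[0,0,0]],
    [[0.006,0,0.025],[0,0,0]],
    [[0.006,0,0.025],[0,0,0]],
    [[0.006,0,0.025],[0,0,0]],
    [[0.006,0,0.025],[0,0,0]],
    [[0.006,0,0.025],[0,0,0]],
    [[0.006,0,0.025],[0,0,0]],
    [[0.006,0,0.025],[0,0,0]],
    [[0.006,0,0.025],[0,0,0]],
    [[0.006,0,0.025],[0,0,0]],
    [[0.006,0,0.025],[0,0,0]],
    [[0.006,0,0.025],[0,0,0]],
  ],
)

```text
t: 37.77
eef_pos: [0.518, 0.1703, 0.1766]
tool_rot: [0.696, -0.696, -0.122, 0.124]
contact_force: [0.5, 0.7, -1.1]
gripper_width: 0.524
```

play_rows(
  increments=[
    [[0.006,0,0.025],[0,0,0]],
    [[0.005,0,0.025],[0,0,0]],
    [[0.004,0,0.02],[0,0,0]],
    [[0.003,0,0.015],[0,0,0]],
    [[0.002,0,0.01],[0,0,0]],
    [[0.001,0,0.005],[0,0,0]],
    [[0.001,0,0.003],[0,0,0]],
    [[0,0,0],[0,0,0]],
    [[0,0,0],[0,0,0]],
    [[0,0,0],[0,0,0]],
  ],
)

```text
t: 38.6
eef_pos: [0.5056, 0.2712, 0.1773]
tool_rot: [-0.696, 0.697, 0.122, -0.122]
contact_force: [0.1, 1.0, -1.1]
gripper_width: 0.523
```

Run:
```python
from h import *
plan((.505,.272,.0578),20)
c,W=cloud("scene")
for b in blobs(c,W,'green',zr=(.1,.25)): print(b['top'],b['c'])
```

```text
t 38.6 turn deg [ 0.02 -0.14 -0.01] shift mm [ -0.3 119.5   1. ] w 0.523
0.19805537414526933 [0.50188025 0.28578376]
```

play_rows(
  increments=[
    [[0,0.006,0],[0,0,0]],
    [[0,0.01,0],[0,0,0]],
    [[0,0.014,0],[0,0,0]],
    [[0,0.016,0],[0,0,0]],
    [[0,0.016,0],[0,0,0]],
    [[0,0.016,0],[0,0,0]],
    [[0,0.014,0],[0,0,0]],
    [[0,0.01,0],[0,0,0]],
    [[0,0.006,0],[0,0,0]],
    [[0,0.004,0],[0,0,0]],
    [[0,0.003,0],[0,0,0]],
    [[0,0.002,0],[0,0,0]],
    [[0,0.001,0],[0,0,0]],
    [[0,0.001,0],[0,0,0]],
    [[0,0.001,0],[0,0,0]],
    [[0,0,0],[0,0,0]],
    [[0,0,0],[0,0,0]],
    [[0,0,0],[0,0,0]],
  ],
)

```text
t: 40.15
eef_pos: [0.5057, 0.2726, 0.0578]
tool_rot: [0.697, -0.696, -0.123, 0.122]
contact_force: [-0.8, -0.6, 2.4]
gripper_width: 0.518
```

Contact again; release, lift, and clear the view.

play_rows(
  increments=[
    [[0,0,0],[0,0,0]],
    [[0,0,0],[0,0,0]],
    [[0,0,0],[0,0,0]],
    [[0,0,0],[0,0,0]],
    [[0,0,0],[0,0,0]],
    [[0,0,0],[0,0,0]],
    [[0,-0.005,0],[0,0,0]],
    [[0,-0.01,0],[0,0,0]],
    [[0,-0.016,0],[0,0,0]],
    [[0,-0.02,0],[0,0,0]],
    [[0,-0.02,0],[0,0,0]],
    [[0,-0.02,0],[0,0,0]],
    [[0,-0.02,0],[0,0,0]],
    [[0,-0.01,0],[0,0,0]],
  ],
  gripper=0.07,
)

```text
t: 41.32
eef_pos: [0.5066, 0.2729, 0.1817]
tool_rot: [0.697, -0.696, -0.124, 0.121]
contact_force: [0.2, -0.3, 0.3]
gripper_width: 0.824
```

play_rows(
  increments=[
    [[0,0,-0.01],[0,0,0]],
    [[0,0,-0.02],[0,0,0]],
    [[0,0,-0.028],[0,0,0]],
    [[0,0,-0.028],[0,0,0]],
    [[0,0,-0.028],[0,0,0]],
    [[0,0,-0.028],[0,0,0]],
    [[0,0,-0.028],[0,0,0]],
    [[0,0,-0.028],[0,0,0]],
    [[0,0,-0.028],[0,0,0]],
    [[0,0,-0.028],[0,0,0]],
    [[0,0,-0.028],[0,0,0]],
    [[0,0,-0.02],[0,0,0]],
    [[0,0,-0.01],[0,0,0]],
    [[0,0,0],[0,0,0]],
    [[0,0,0],[0,0,0]],
  ],
)

```text
t: 42.57
eef_pos: [0.6112, -0.0207, 0.1775]
tool_rot: [0.697, -0.696, -0.122, 0.123]
contact_force: [-0.2, 0.4, -0.1]
gripper_width: 0.823
```

Run:
```python
from h import *
B=dict(yellow=(.4809,.3286),green=(.5039,.2709),red=(.527,.2133),blue=(.5731,.0979));a=np.radians(21.8)
x=np.r_[np.cos(a),np.sin(a)];y=np.r_[-x[1],x[0]]
for n in("top","scene"):
    c,W=cloud(n)
    for k in B:
        for b in blobs(c,W,k,zr=(.06,.15)): d=b['c']-B[k];print(n,k,b['top'].round(4),"off mm",(1e3*x@d).round(1),(1e3*y@d).round(1))
    hsv=cv2.cvtColor(c["color"],cv2.COLOR_RGB2HSV)
    if n=="top":
        g=(W[...,2]>.068)&(W[...,2]<.095)&(hsv[...,1]<70)&(W[...,0]>.45)&(W[...,0]<.65)&(W[...,1]>.12)&(W[...,1]<.19);print("white",W[g].mean(0))
cv2.imwrite("pics/scene7.png",cv2.resize(c["color"][130:340,220:460,::-1],None,fx=2.5,fy=2.5))
```

```text
top yellow 0.0815 off mm 0.7 0.5
top green 0.0815 off mm 1.2 -1.3
top red 0.0818 off mm -1.1 -1.6
top blue 0.082 off mm 0.7 -0.5
white [0.5490999  0.15652518 0.07891296]
scene yellow 0.0787 off mm 5.1 3.6
scene green 0.0787 off mm 5.6 2.5
scene red 0.0786 off mm 3.2 2.1
scene blue 0.0787 off mm 4.5 3.4
```

View pics/scene7.png

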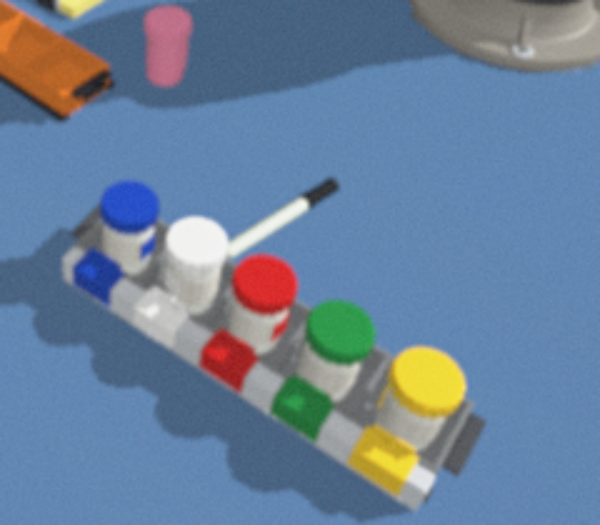

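All four pots stand upright in the bays that match their lids (lids at about (130,205) blue, (264,283) red, (340,330) green, (427,380) yellow in the crop), and the white pot hasn't moved.

```bash
python3 -c "
from station import *
print(hand_in())"
```

```text
the job is handed in; nothing more can be done
None
```

I moved all four pots (red, yellow, blue, green, in that order) from the courier rack to the bays with their clip colours. I set each one down until the wrist force showed light contact, released it, moved the gripper clear and handed in at about 43 s. The highest force was 14 N on the wrist, while setting down the red pot.

**Position:** In the top camera's last check, all four lids are within 2 mm of their bay centres.

**Camera disagreement:** The scene camera reads 3–6 mm across the row and 2–4 mm along it. It showed a similar shift on the clips and pots before anything moved, so I take it as camera bias. Both readings are inside the 14 mm limit.

**Height:** All four lid tops read the same height, 79 mm in the scene camera and 82 mm in the top camera. That fits pots standing on the 6 mm bay floor.

**Upright and control pot:** The last picture shows all five pots upright. The white control pot moved less than 1 mm by measurement, and I never moved the pink look-alikes.

The hand-in gave no verdict.

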